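# Close the ink jars after printing

### The arm

A 6-joint arm with a two-finger parallel gripper is mounted at the origin on the work surface. World frame = base frame: x ahead of the robot, y to its left, z up, the work surface at z = 0. Lengths are in m, angles in degrees, forces in N, time in s.
With the tool pointing down it reaches from about 0.275 to 0.85 m from the base axis. Payload 19 kg.
Tool frame: the origin (TCP) lies on the mounting face of the last link; the fingertips stand 173 mm ahead of it and the grasp point (between the pads) lies 155 mm ahead of it (bot.finger_overhang is the distance from the TCP to the fingertips, in m); z points along the fingers, y is the line along which they close (so a half turn about z gives the same grasp; the last joint's range is limited). The gripper opens to 85 mm and grips with 20 to 120 N. Pads are 22 mm wide; open, the fingers measure 114 mm over their backs; the gripper's body (76 mm by 85 mm) begins 54 mm behind the grasp point. The pads swing forward as they close: fully open they stand 13 mm farther back than shut.
Start: joints at [55.921, 8.623, 82.357, -0, 89.026, -7.678], TCP at [0.256, 0.515, 0.405] pointing down, gripper open.
Joint ranges: [-160.23, 160.23], [-39.13, 120.54], [6.94, 153.29], [-79.49, 259.48], [9.18, 160.14], [-161.06, 161.06]. Speed limits (degrees/s): [108.29, 108.29, 127.2, 172.46, 172.46, 172.46].

### API

Orientations are given as [roll, pitch, yaw] about the fixed x, y, z axes, in that order (R = Rz(yaw) Ry(pitch) Rx(roll)).
In Python, from cell import monitor, optics, order, bot gives the robot as it stands.
- The arm moves only by the tool servo_tool, never from a script. Its argument "targets" is a list of rows, each an object of numbers: "dx", "dy", "dz": the shift along the tool's x, y, z in units of 800 mm (1.0 is 800 mm); "turn": the turn about the tool's z in units of 60 degrees (1.0 is 60 degrees). In form: [{"dx": .., "dy": .., "dz": .., "turn": ..}, ...]. A call has 1 to 20 rows; each row is the pose to reach, as a shift and turn from the pose commanded when the call began, along the tool's axes at that moment; what a row does not reach only later rows make up. A row lasts 1/12 s, in which the tool goes at most 41.7 mm and 7.16 degrees, less where a joint would pass 70% of its speed; a pose out of reach is approached as far as the arm can. A call with a number of a shift or a turn outside -1 to 1 is refused whole. A call with a gripper value outside its range is refused whole. "fingers" is the closure, from -1 (fully open) to 1 (shut), set as the call begins (left out, the last holds). The fingers move at their own pace and stop on an object; "force" is the grip in N (left out, the last holds). Time passes only in rows, so rows that repeat a pose let the fingers close. It gives the time, the measured TCP pose, the force, the opening and the grip force at its end, in the units of the state.
- monitor.sense(): the state, without advancing time (a new reading comes with each control period).
- optics.snapshot(name): name is "scene" or "top" or "wrist"; returns the picture (384x512x3 uint8, red, green, blue); there is no depth.
- optics.get_calibration(name): a dict with "intrinsics" (3x3 intrinsics, pixels), "dist" ([k1, k2, p1, p2, k3] as OpenCV has them; the pictures are not rectified), "world_from_camera" (4x4, takes a point from camera to world coordinates). Camera axes: x right, y down, z forward; pixel columns grow to the right and rows downward; lengths in m; the calibration is good to about 2 mm. A picture is of the moment at which its call begins: read the wrist's pose just before it. get_calibration takes no time and is no camera call; for the wrist camera it gives the pose at the moment of the call.
- order.finish_job(): hands the job in; it is judged then, once.
The state is a dict: "clock": time; "joints": joint angles; "dq": joint speeds; "tau": joint torques, N m; "ee_pos": TCP position; "ee_rot": TCP orientation; "wrist_force": force on the tool from outside, world axes, zero at the start; "moment": the same for the moment, N m; "opening": opening from 0.0 (shut) to 1.0 (fully open); "grip_force": force on a finger pad.
Only numpy, scipy, OpenCV 4.12 (cv2) and the standard library are available. Lean on these libraries where they do the work, as an engineer would, in place of code of your own. Each camera call takes 0.05 s, during which the arm holds its last target. There are 200 camera calls.

### The job

The lids of the three black-lidded ink jars on the glass slab sit loose and proud of their jars. Press each one gently down with the fingertips until it is fully closed, the quickest-drying ink first: the wide tub, then the tall jar, then the small pot. Do not pick up, tip or push away the jars, and leave everything else on the bench alone.

Things in the scene. Friction and masses are not known exactly. Their poses are not given: they have to be found in the camera images.
- slab: Glass inking slab, 380 x 520 x 8 mm, fixed on the table; origin under its centre on the table, so its top is 8 mm higher. All three ink jars stand on it.
- tub: Wide tub: round white ink jar with a paper label and a black press-on lid, loose on the glass. 84 mm across, body 45 mm tall to the shoulder; lid top 63 mm above its foot when closed. Origin: centre of its underside, z up.
- tub_lid (a joint): How far the lid of the wide tub is pressed down, m: 0 stands 10 mm proud (white neck showing), 0.010 fully closed on the shoulder. Starts at 0 to 0.003. Slides straight down under about 5 N and stays where it is left. Its top gives on a springy liner, 5 N per mm, and comes back: 1 mm of give before the lid slides, a growing push once it is closed. Up to 25 N does no harm.
- tub_top (a point): Centre of the flat top of the lid of the wide tub; moves with the lid. The lid is 86 mm across and 18 mm thick.
- tall: Tall jar: round white ink jar with a paper label and a black press-on lid, loose on the glass. 64 mm across, body 100 mm tall to the shoulder; lid top 118 mm above its foot when closed. Origin: centre of its underside, z up.
- tall_lid (a joint): How far the lid of the tall jar is pressed down, m: 0 stands 10 mm proud (white neck showing), 0.010 fully closed on the shoulder. Starts at 0 to 0.003. Slides straight down under about 5 N and stays where it is left. Its top gives on a springy liner, 5 N per mm, and comes back: 1 mm of give before the lid slides, a growing push once it is closed. Up to 25 N does no harm.
- tall_top (a point): Centre of the flat top of the lid of the tall jar; moves with the lid. The lid is 66 mm across and 18 mm thick.
- pot: Small pot: round white ink jar with a paper label and a black press-on lid, loose on the glass. 48 mm across, body 30 mm tall to the shoulder; lid top 48 mm above its foot when closed. Origin: centre of its underside, z up.
- pot_lid (a joint): How far the lid of the small pot is pressed down, m: 0 stands 10 mm proud (white neck showing), 0.010 fully closed on the shoulder. Starts at 0 to 0.003. Slides straight down under about 5 N and stays where it is left. Its top gives on a springy liner, 5 N per mm, and comes back: 1 mm of give before the lid slides, a growing push once it is closed. Up to 25 N does no harm.
- pot_top (a point): Centre of the flat top of the lid of the small pot; moves with the lid. The lid is 50 mm across and 18 mm thick.
- tin: Bystander: plain steel tin with no black lid, 66 mm across, 80 mm tall; origin at its underside, not to be disturbed.
- knife1: Bystander: ink knife lying flat on the glass, 200 mm long, under 30 mm high; origin at its underside, not to be disturbed.
- knife2: Bystander: ink knife lying flat on the glass, 180 mm long, under 30 mm high; origin at its underside, not to be disturbed.
- brayer: Bystander: ink roller lying on the table: rubber roll 100 mm long, wooden handle; origin at its underside, not to be disturbed.
- cup: Bystander: empty white cup, 85 mm tall; origin at its underside, not to be disturbed.
- tape: Bystander: cardboard ring 90 mm across, 25 mm high; origin at its underside, not to be disturbed.
Things that resemble listed ones, but are neither listed nor needed, are in the scene too. Leave any blue or yellow look-alike of the pot alone.

How it is judged (in metres and radians):
On the way, in this order (a step that is already met when the one before it is completed fails the run):
1. the lid of the wide tub is pressed home (value of joint tub_lid above 0.0075 m), for 0.2 s.
2. the lid of the tall jar is pressed home (value of joint tall_lid above 0.0075 m), for 0.2 s.
3. the lid of the small pot is pressed home (value of joint pot_lid above 0.0075 m), for 0.2 s.
At the end, for the whole second after the job is handed in: All three lids are within 2.5 mm of fully closed (joint above 0.0075), and the jars stand upright and still on the glass, within 25 mm of where they started (value of joint each of tub_lid, tall_lid, pot_lid above 0.0075 m and distance of each of tub, tall, pot from where it was at the start of the episode below 0.025 m and angle between each of tub, tall, pot's own z axis and vertical below 0.1 rad and height (world z) of each of tub, tall, pot below 0.016 m and linear speed of each of tub, tall, pot below 0.02 m/s); the robot touches nothing.
It fails at once if a lid pushed down before the one ahead of it in the order is closed ((value of joint tall_lid above 0.0055 m and value of joint tub_lid below 0.0065 m) or (value of joint pot_lid above 0.0055 m and value of joint tub_lid below 0.0065 m) or (value of joint pot_lid above 0.0055 m and value of joint tall_lid below 0.0065 m)).
It fails at once if a jar or its lid pressed harder than 40 N (contact force between any of the arm, the fingers and tub above 40 N or contact force between any of the arm, the fingers and tall above 40 N or contact force between any of the arm, the fingers and pot above 40 N).
It fails at once if a jar tipped, or pushed more than 25 mm from its place (angle between any of tub, tall, pot's own z axis and vertical above 0.3 rad or distance of any of tub, tall, pot from where it was at the start of the episode above 0.025 m).
It fails at once if a jar lifted off the glass, or its lid pulled up (height (world z) of any of tub, tall, pot above 0.016 m or value of joint any of tub_lid, tall_lid, pot_lid below -0.004 m).
It fails at once if another thing on the bench moved more than 25 mm (distance of any of tin, knife1, knife2, brayer, cup, tape from where it was at the start of the episode above 0.025 m).
It also fails if it takes over 46 s, if anything falls off the work surface, if the arm or the gripper's body presses on something with over 40 N, if the wrist force passes 120 N, or if a joint passes its speed limit or range.

## Working session

There is one attempt and no reset: what is moved stays moved. The work goes in short steps, Python scripts to look and compute and a tool call to move; the robot and the scene stay as the last step left them, time stands still between calls to the robot, and variables do not carry over. Pictures are saved under pics/ and viewed, at most 10 in all, crops included, and the job is handed in when it is done.

Besides the shell and the picture viewer there is one more tool, called in YAML: its name, and indented under it one key for each argument. servo_tool: Moves the arm, as the interface text tells. Shifts and turns lie within -1 to 1; 1 stands for 800 mm of shift or 60 degrees of turn. Its arguments: {"type":"object","properties":{"targets":{"type":"array","items":{"type":"object","properties":{"dx":{"type":"number"},"dy":{"type":"number"},"dz":{"type":"number"},"turn":{"type":"number"}}}},"fingers":{"type":"number"},"force":{"type":"number"}},"required":["targets"]}

```bash
mkdir -p pics
python3 - <<'E'
from cell import monitor, optics, order, bot
import cv2,numpy as np
for n in ("scene","top"):
    im=optics.snapshot(n); cv2.imwrite(f"pics/{n}0.png",im[:,:,::-1])
    c=optics.get_calibration(n); print(n,np.round(c["world_from_camera"],3).tolist(),np.round(c["intrinsics"],1).tolist(),c["dist"])
print(monitor.sense(), bot.finger_overhang)
E
```

```text
scene [[0.687, 0.535, -0.492, 1.085], [0.727, -0.511, 0.459, -0.497], [-0.006, -0.673, -0.74, 0.942], [0.0, 0.0, 0.0, 1.0]] [[383.7, 0.0, 256.2], [0.0, 383.7, 192.8], [0.0, 0.0, 1.0]] [-0.05644263  0.          0.          0.          0.        ]
top [[-0.006, -0.998, 0.07, 0.446], [-1.0, 0.005, -0.012, 0.023], [0.011, -0.07, -0.997, 1.158], [0.0, 0.0, 0.0, 1.0]] [[372.9, 0.0, 257.8], [0.0, 372.9, 192.0], [0.0, 0.0, 1.0]] [-0.0363586  0.         0.         0.         0.       ]
{'clock': 0.1, 'joints': array([ 5.59191922e+01,  8.64902467e+00,  8.23885029e+01, -1.32362912e-03,
        8.90265452e+01, -7.67809717e+00]), 'dq': array([-0.07647444, -0.08394651, -0.07255081, -0.01439468, -0.05448307,
       -0.02164426]), 'tau': array([ 4.31871449e-03, -7.14383125e+01, -5.71788096e+01, -1.95012058e-04,
        7.25461010e-03,  5.83424867e-05]), 'ee_pos': array([0.2556985 , 0.51498596, 0.40413362]), 'ee_rot': array([-1.79936325e+02, -7.24904296e-03,  1.53597309e+02]), 'wrist_force': array([-0.48116454,  0.69076737, -0.57372917]), 'moment': array([0.02758477, 0.03187923, 0.03124154]), 'grip_force': 0.0, 'opening': 1.000944865786033} 0.1734
```

View pics/top0.png

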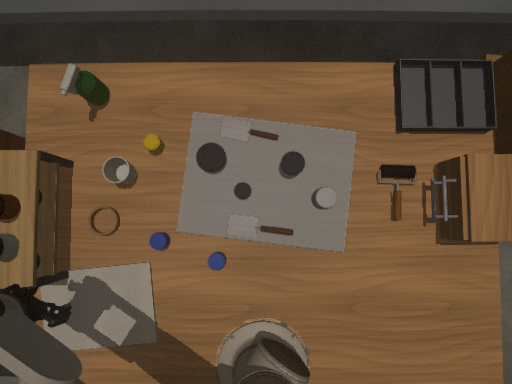

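View pics/scene0.png

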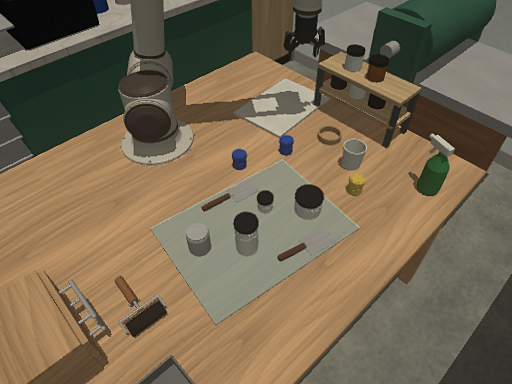

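```bash
cat > h.py <<'E'
from cell import monitor, optics, order, bot
import cv2,numpy as np
from scipy.spatial.transform import Rotation as R
def ray(n,px,z):
    c=optics.get_calibration(n); T=np.array(c["world_from_camera"])
    u=cv2.undistortPoints(np.array([[px]],float),np.array(c["intrinsics"]),np.array(c["dist"]))[0,0]
    d=T[:3,:3]@[u[0],u[1],1]; o=T[:3,3]
    return o+d*(z-o[2])/d[2]
def blob(im,p,r,thr):
    m=(im.max(2)<thr).astype(np.uint8)
    n,l,s,c=cv2.connectedComponentsWithStats(m)
    y,x=p[1],p[0]; k=l[y,x]
    cs,_=cv2.findContours((l==k).astype(np.uint8),cv2.RETR_EXTERNAL,cv2.CHAIN_APPROX_NONE)
    return s[k],c[k],max(cs,key=len)
def move(xy,z):
    s=monitor.sense(); M=R.from_euler('xyz',s["ee_rot"],degrees=True)
    d=M.inv().apply(np.r_[xy,z]-s["ee_pos"])
    return np.round(d/0.8,4)
E
python3 - <<'E'
from h import *
t=optics.snapshot("top"); s=optics.snapshot("scene")
# top heights with lid about 1.5 mm in
L={"tub":((211,157),(309,195),.0795),"tall":((292,163),(246,221),.1345),"pot":((243,191),(265,197),.0645)}
for k,(a,b,z) in L.items():
  for n,im,p in(("top",t,a),("scene",s,b)):
    for thr in (40,55):
      st,c,ct=blob(im,p,0,thr); e=cv2.fitEllipse(ct)
      print(k,n,thr,im[p[1],p[0]],st.tolist(),np.round(ray(n,c,z-.006 if n=="scene" else z-.002)[:2],4),np.round(ray(n,e[0],z)[:2],4),np.round(e[1],1))
for k,n in(("s",s),("t",t)):
  x0,y0=(180,170) if k=="s" else (170,100)
  cv2.imwrite(f"pics/c{k}.png",cv2.resize(n[y0:y0+150,x0:x0+200,::-1],None,fx=4,fy=4,interpolation=cv2.INTER_CUBIC))
E
```

```text
tub top 40 [50 44 40] [0, 0, 512, 384, 188464] [0.5142 0.024 ] [0.5344 0.0061] [446.9 603.3]
tub top 55 [50 44 40] [197, 143, 29, 30, 654] [0.6238 0.1472] [0.6235 0.1469] [27.7 28.4]
tub scene 40 [40 35 30] [0, 0, 512, 384, 189037] [0.524  0.0371] [0.5209 0.0403] [439.4 613.9]
tub scene 55 [40 35 30] [295, 185, 29, 24, 529] [0.6278 0.147 ] [0.6309 0.1425] [22.8 27.5]
tall top 40 [48 45 43] [0, 0, 512, 384, 188464] [0.5107 0.0239] [0.5299 0.007 ] [446.9 603.3]
tall top 55 [48 45 43] [281, 152, 24, 24, 423] [ 0.5973 -0.0848] [ 0.5971 -0.0845] [21.9 23. ]
tall scene 40 [37 37 32] [234, 213, 24, 21, 404] [ 0.603  -0.0878] [ 0.6069 -0.091 ] [20.6 23.4]
tall scene 55 [37 37 32] [234, 212, 24, 22, 426] [ 0.6026 -0.0875] [ 0.6062 -0.0906] [21.3 23.6]
pot top 40 [53 49 46] [0, 0, 512, 384, 188464] [0.5151 0.024 ] [0.5357 0.0059] [446.9 603.3]
pot top 55 [53 49 46] [235, 183, 16, 16, 190] [0.5276 0.0561] [0.5271 0.0561] [14.9 15.4]
pot scene 40 [38 36 31] [257, 191, 16, 14, 173] [0.5305 0.0557] [0.5338 0.052 ] [13.4 15.3]
pot scene 55 [38 36 31] [257, 191, 16, 15, 189] [0.5299 0.0557] [0.5336 0.0519] [14.  15.4]
```

View pics/cs.png

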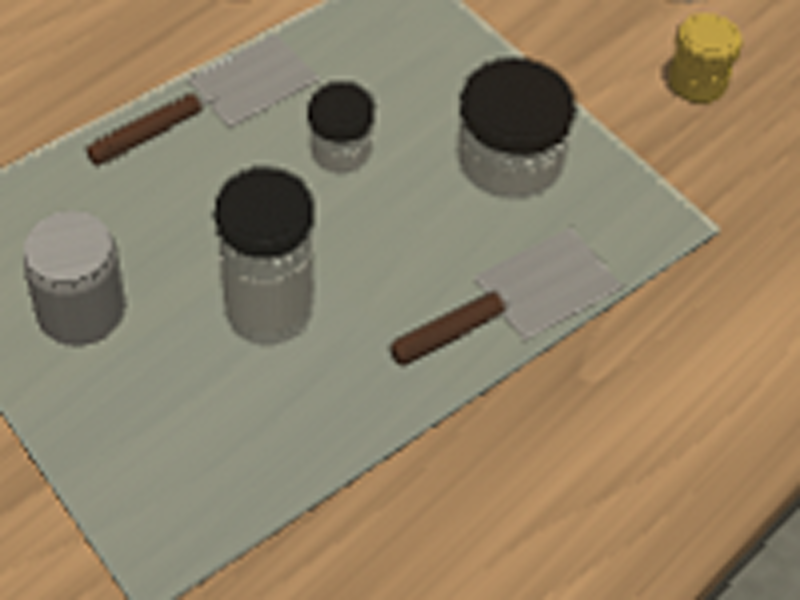

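```bash
python3 -c "
from h import *
print(move([.6240,.147],.405), move([.624,.147],.285))"
```

```text
[-0.6169 -0.2073 -0.0007] [-0.6169 -0.2072  0.1493]
```

servo_tool:
  targets:
    - {"dx": -0.617, "dy": -0.207, "dz": 0}
    - {"dx": -0.617, "dy": -0.207, "dz": 0}
    - {"dx": -0.617, "dy": -0.207, "dz": 0}
    - {"dx": -0.617, "dy": -0.207, "dz": 0}
    - {"dx": -0.617, "dy": -0.207, "dz": 0}
    - {"dx": -0.617, "dy": -0.207, "dz": 0}
    - {"dx": -0.617, "dy": -0.207, "dz": 0}
    - {"dx": -0.617, "dy": -0.207, "dz": 0}
    - {"dx": -0.617, "dy": -0.207, "dz": 0}
    - {"dx": -0.617, "dy": -0.207, "dz": 0}
    - {"dx": -0.617, "dy": -0.207, "dz": 0}
    - {"dx": -0.617, "dy": -0.207, "dz": 0}
    - {"dx": -0.617, "dy": -0.207, "dz": 0}
    - {"dx": -0.617, "dy": -0.207, "dz": 0}
    - {"dx": -0.617, "dy": -0.207, "dz": 0.05}
    - {"dx": -0.617, "dy": -0.207, "dz": 0.1}
    - {"dx": -0.617, "dy": -0.207, "dz": 0.15}
    - {"dx": -0.617, "dy": -0.207, "dz": 0.15}
    - {"dx": -0.617, "dy": -0.207, "dz": 0.15}
  fingers: 1

```text
schema error: expected keys dx, dy, dz, turn
```

```bash
python3 -c "
from h import *
im=optics.snapshot('scene');s=monitor.sense()
print(s['clock'],s['ee_pos'],s['ee_rot'],s['wrist_force'],s['opening'],s['joints'],s['ee_pos'][2]-.1734)
cv2.imwrite('pics/a.png',cv2.resize(im[100:250,200:400,::-1],None,fx=4,fy=4,interpolation=cv2.INTER_CUBIC))"
```

```text
0.25 [0.25570083 0.5150015  0.40442035] [-1.79967706e+02 -3.91180808e-03  1.53596664e+02] [-0.31861333  0.35819883  0.19918499] 0.9988084892769572 [ 5.59196420e+01  8.63561422e+00  8.23708594e+01 -4.37398837e-04
  8.90260533e+01 -7.67701544e+00] 0.23102035450674674
```

View pics/a.png

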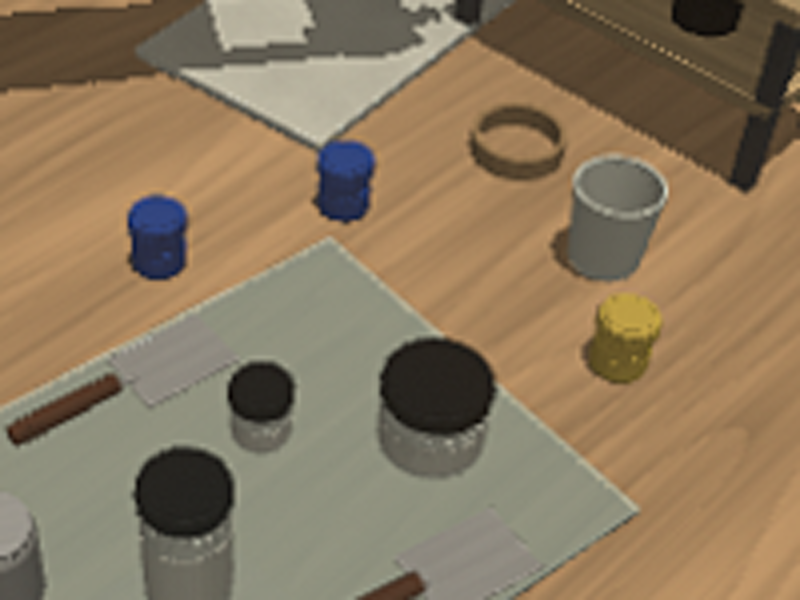

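The move was refused because each row also needs a `turn` value. The crop shows the scene unchanged, with the tub lid at (437,385) in the crop.

servo_tool:
  targets:
    - {"dx": -0.617, "dy": -0.207, "dz": 0, "turn": 0}
    - {"dx": -0.617, "dy": -0.207, "dz": 0, "turn": 0}
    - {"dx": -0.617, "dy": -0.207, "dz": 0, "turn": 0}
    - {"dx": -0.617, "dy": -0.207, "dz": 0, "turn": 0}
    - {"dx": -0.617, "dy": -0.207, "dz": 0, "turn": 0}
    - {"dx": -0.617, "dy": -0.207, "dz": 0, "turn": 0}
    - {"dx": -0.617, "dy": -0.207, "dz": 0, "turn": 0}
    - {"dx": -0.617, "dy": -0.207, "dz": 0, "turn": 0}
    - {"dx": -0.617, "dy": -0.207, "dz": 0, "turn": 0}
    - {"dx": -0.617, "dy": -0.207, "dz": 0, "turn": 0}
    - {"dx": -0.617, "dy": -0.207, "dz": 0, "turn": 0}
    - {"dx": -0.617, "dy": -0.207, "dz": 0, "turn": 0}
    - {"dx": -0.617, "dy": -0.207, "dz": 0, "turn": 0}
    - {"dx": -0.617, "dy": -0.207, "dz": 0, "turn": 0}
    - {"dx": -0.617, "dy": -0.207, "dz": 0.05, "turn": 0}
    - {"dx": -0.617, "dy": -0.207, "dz": 0.1, "turn": 0}
    - {"dx": -0.617, "dy": -0.207, "dz": 0.15, "turn": 0}
    - {"dx": -0.617, "dy": -0.207, "dz": 0.15, "turn": 0}
    - {"dx": -0.617, "dy": -0.207, "dz": 0.15, "turn": 0}
  fingers: 1

```text
clock: 1.83
ee_pos: [0.6238, 0.1474, 0.284]
ee_rot: [-179.9, -0.2, 153.6]
wrist_force: [0.1, -1.1, 0.1]
opening: 0.001
grip_force: 0.0
```

```bash
python3 -c "
from h import *
im=optics.snapshot('scene');s=monitor.sense()
print(s['clock'],s['ee_pos'],s['ee_rot'],s['wrist_force'],s['opening'],s['joints'],s['ee_pos'][2]-.1734)
cv2.imwrite('pics/b.png',cv2.resize(im[100:250,200:400,::-1],None,fx=4,fy=4,interpolation=cv2.INTER_CUBIC))"
```

```text
1.8833 [0.62440256 0.14748001 0.28645798] [1.79981424e+02 3.44775895e-02 1.53615093e+02] [ 0.72792217 -0.32069862  1.04849949] 0.005148556474393664 [ 6.41505627e+00  1.99982048e+01  8.21263596e+01 -3.13292395e-03
  7.78363922e+01 -5.71993831e+01] 0.1130579799175927
```

View pics/b.png

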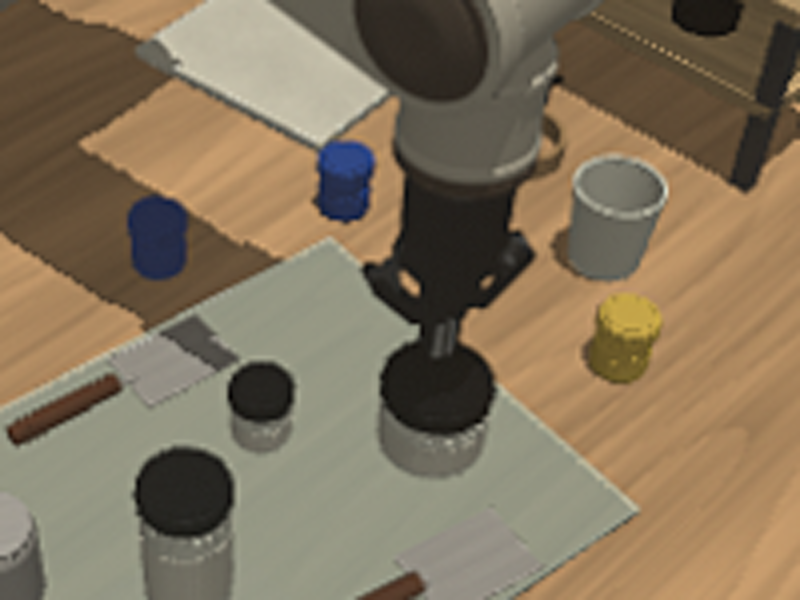

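servo_tool:
  targets:
    - {"dx": 0, "dy": 0, "dz": 0.015, "turn": 0}
    - {"dx": 0, "dy": 0, "dz": 0.03, "turn": 0}
    - {"dx": 0, "dy": 0, "dz": 0.035, "turn": 0}
    - {"dx": 0, "dy": 0, "dz": 0.037, "turn": 0}
    - {"dx": 0, "dy": 0, "dz": 0.039, "turn": 0}
    - {"dx": 0, "dy": 0, "dz": 0.041, "turn": 0}
    - {"dx": 0, "dy": 0, "dz": 0.043, "turn": 0}
    - {"dx": 0, "dy": 0, "dz": 0.045, "turn": 0}
    - {"dx": 0, "dy": 0, "dz": 0.047, "turn": 0}
    - {"dx": 0, "dy": 0, "dz": 0.047, "turn": 0}
    - {"dx": 0, "dy": 0, "dz": 0.047, "turn": 0}
    - {"dx": 0, "dy": 0, "dz": 0.047, "turn": 0}

```text
clock: 2.88
ee_pos: [0.6242, 0.1472, 0.2472]
ee_rot: [180.0, 0.0, 153.6]
wrist_force: [-0.1, 0.1, 2.9]
opening: 0.002
grip_force: 1.7
```

servo_tool:
  targets:
    - {"dx": 0, "dy": 0, "dz": 0.0015, "turn": 0}
    - {"dx": 0, "dy": 0, "dz": 0.003, "turn": 0}
    - {"dx": 0, "dy": 0, "dz": 0.0045, "turn": 0}
    - {"dx": 0, "dy": 0, "dz": 0.0045, "turn": 0}
    - {"dx": 0, "dy": 0, "dz": 0.0045, "turn": 0}
    - {"dx": 0, "dy": 0, "dz": 0.0045, "turn": 0}

```text
clock: 3.38
ee_pos: [0.6242, 0.1472, 0.2435]
ee_rot: [180.0, 0.0, 153.6]
wrist_force: [0.1, 1.0, 4.1]
opening: 0.001
grip_force: 2.3
```

servo_tool:
  targets:
    - {"dx": 0, "dy": 0, "dz": 0.001, "turn": 0}
    - {"dx": 0, "dy": 0, "dz": 0.002, "turn": 0}
    - {"dx": 0, "dy": 0, "dz": 0.002, "turn": 0}
    - {"dx": 0, "dy": 0, "dz": 0.002, "turn": 0}
    - {"dx": 0, "dy": 0, "dz": 0.002, "turn": 0}

```text
clock: 3.8
ee_pos: [0.6242, 0.1472, 0.2424]
ee_rot: [180.0, 0.0, 153.6]
wrist_force: [-1.5, 0.2, 10.0]
opening: -0.002
grip_force: 4.9
```

servo_tool:
  targets:
    - {"dx": 0, "dy": 0, "dz": -0.01, "turn": 0}
    - {"dx": 0, "dy": 0, "dz": -0.05, "turn": 0}
    - {"dx": 0, "dy": 0, "dz": -0.1, "turn": 0}
    - {"dx": 0, "dy": 0, "dz": -0.147, "turn": 0}
    - {"dx": 0, "dy": 0, "dz": -0.147, "turn": 0}
    - {"dx": -0.1, "dy": -0.274, "dz": -0.147, "turn": 0}
    - {"dx": -0.1, "dy": -0.274, "dz": -0.147, "turn": 0}
    - {"dx": -0.1, "dy": -0.274, "dz": -0.147, "turn": 0}
    - {"dx": -0.1, "dy": -0.274, "dz": -0.147, "turn": 0}
    - {"dx": -0.1, "dy": -0.274, "dz": -0.147, "turn": 0}
    - {"dx": -0.1, "dy": -0.274, "dz": -0.147, "turn": 0}
    - {"dx": -0.1, "dy": -0.274, "dz": -0.147, "turn": 0}
    - {"dx": -0.1, "dy": -0.274, "dz": -0.147, "turn": 0}
    - {"dx": -0.1, "dy": -0.274, "dz": -0.147, "turn": 0}
    - {"dx": -0.1, "dy": -0.274, "dz": -0.12, "turn": 0}
    - {"dx": -0.1, "dy": -0.274, "dz": -0.095, "turn": 0}
    - {"dx": -0.1, "dy": -0.274, "dz": -0.095, "turn": 0}
    - {"dx": -0.1, "dy": -0.274, "dz": -0.095, "turn": 0}

```text
clock: 5.3
ee_pos: [0.5984, -0.0836, 0.3175]
ee_rot: [-180.0, -0.1, 153.7]
wrist_force: [0.1, -0.2, 0.6]
opening: -0.001
grip_force: 0.0
```

```bash
python3 -c "
from h import *
im=optics.snapshot('scene');s=monitor.sense()
print(s['clock'],s['ee_pos'],s['ee_rot'],s['wrist_force'],s['ee_pos'][2]-.1734)
cv2.imwrite('pics/c.png',cv2.resize(im[130:280,180:380,::-1],None,fx=4,fy=4,interpolation=cv2.INTER_CUBIC))"
```

```text
5.35 [ 0.59860618 -0.08382688  0.3186427 ] [1.79999382e+02 2.14430286e-03 1.53667125e+02] [ 1.43735979 -0.04403207  0.96544441] 0.14524270316536003
```

View pics/c.png

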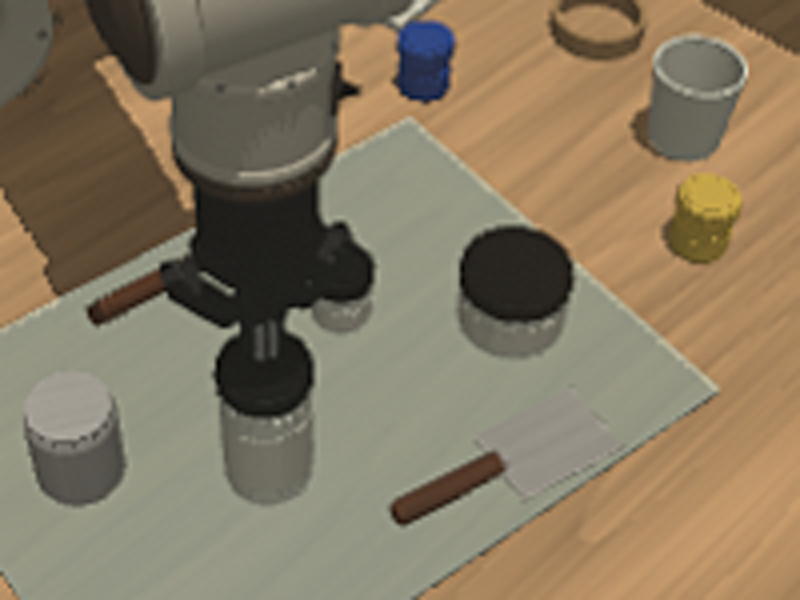

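servo_tool:
  targets:
    - {"dx": 0, "dy": 0, "dz": 0.005, "turn": 0}
    - {"dx": 0, "dy": 0, "dz": 0.008, "turn": 0}
    - {"dx": 0, "dy": 0, "dz": 0.0105, "turn": 0}
    - {"dx": 0, "dy": 0, "dz": 0.0125, "turn": 0}
    - {"dx": 0, "dy": 0, "dz": 0.0145, "turn": 0}
    - {"dx": 0, "dy": 0, "dz": 0.0165, "turn": 0}
    - {"dx": 0, "dy": 0, "dz": 0.0185, "turn": 0}
    - {"dx": 0, "dy": 0, "dz": 0.0205, "turn": 0}
    - {"dx": 0, "dy": 0, "dz": 0.0225, "turn": 0}
    - {"dx": 0, "dy": 0, "dz": 0.024, "turn": 0}
    - {"dx": 0, "dy": 0, "dz": 0.024, "turn": 0}
    - {"dx": 0, "dy": 0, "dz": 0.024, "turn": 0}
    - {"dx": 0, "dy": 0, "dz": 0.024, "turn": 0}

```text
clock: 6.43
ee_pos: [0.5984, -0.0847, 0.2987]
ee_rot: [-180.0, 0.0, 153.6]
wrist_force: [0.5, -0.6, 3.6]
opening: -0.003
grip_force: 1.7
```

Tip is at 0.1253; another 1.5 mm should seat it.

servo_tool:
  targets:
    - {"dx": 0, "dy": 0, "dz": 0.001, "turn": 0}
    - {"dx": 0, "dy": 0, "dz": 0.002, "turn": 0}
    - {"dx": 0, "dy": 0, "dz": 0.002, "turn": 0}
    - {"dx": 0, "dy": 0, "dz": 0.002, "turn": 0}
    - {"dx": 0, "dy": 0, "dz": 0.002, "turn": 0}

```text
clock: 6.85
ee_pos: [0.5984, -0.0847, 0.2976]
ee_rot: [-180.0, 0.0, 153.6]
wrist_force: [-1.8, 0.3, 8.5]
opening: -0.005
grip_force: 4.5
```

servo_tool:
  targets:
    - {"dx": 0, "dy": 0, "dz": -0.01, "turn": 0}
    - {"dx": 0, "dy": 0, "dz": -0.04, "turn": 0}
    - {"dx": 0, "dy": 0, "dz": -0.065, "turn": 0}
    - {"dx": 0, "dy": 0, "dz": -0.065, "turn": 0}
    - {"dx": 0.156, "dy": 0.118, "dz": -0.065, "turn": 0}
    - {"dx": 0.156, "dy": 0.118, "dz": -0.065, "turn": 0}
    - {"dx": 0.156, "dy": 0.118, "dz": -0.065, "turn": 0}
    - {"dx": 0.156, "dy": 0.118, "dz": -0.065, "turn": 0}
    - {"dx": 0.156, "dy": 0.118, "dz": -0.065, "turn": 0}
    - {"dx": 0.156, "dy": 0.118, "dz": -0.065, "turn": 0}
    - {"dx": 0.156, "dy": 0.118, "dz": -0.065, "turn": 0}
    - {"dx": 0.156, "dy": 0.118, "dz": -0.02, "turn": 0}
    - {"dx": 0.156, "dy": 0.118, "dz": 0.02, "turn": 0}
    - {"dx": 0.156, "dy": 0.118, "dz": 0.045, "turn": 0}
    - {"dx": 0.156, "dy": 0.118, "dz": 0.055, "turn": 0}
    - {"dx": 0.156, "dy": 0.118, "dz": 0.055, "turn": 0}
    - {"dx": 0.156, "dy": 0.118, "dz": 0.055, "turn": 0}

```text
clock: 8.27
ee_pos: [0.5291, 0.0547, 0.2538]
ee_rot: [-180.0, 0.0, 153.5]
wrist_force: [0.3, -0.1, 1.0]
opening: 0.001
grip_force: 0.0
```

```bash
python3 -c "
from h import *
im=optics.snapshot('scene');s=monitor.sense()
print(s['clock'],s['ee_pos'],s['ee_rot'],s['wrist_force'],s['ee_pos'][2]-.1734)
cv2.imwrite('pics/d.png',cv2.resize(im[130:280,180:380,::-1],None,fx=4,fy=4,interpolation=cv2.INTER_CUBIC))"
```

```text
8.3167 [0.52920137 0.05485053 0.25441547] [1.79971599e+02 8.12360868e-02 1.53559403e+02] [0.59345973 0.20723636 0.90316424] 0.08101547277484006
```

View pics/d.png

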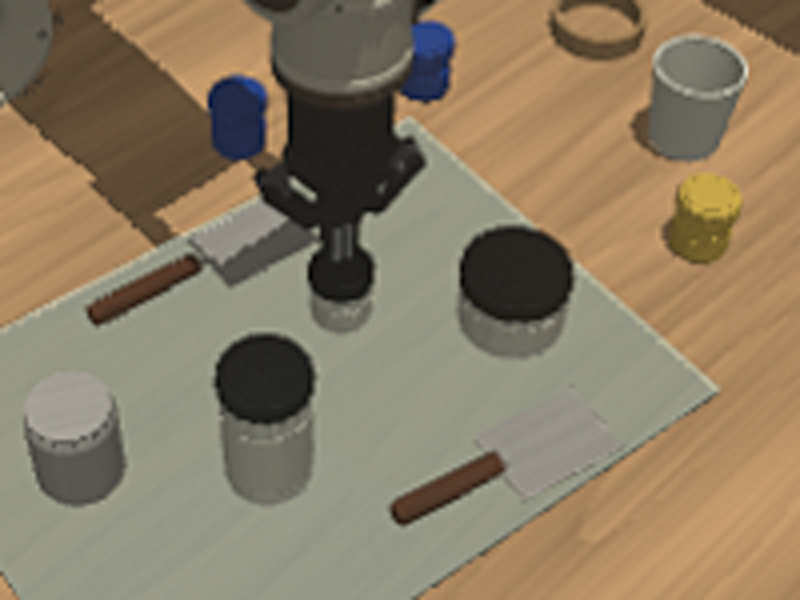

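servo_tool:
  targets:
    - {"dx": 0, "dy": 0, "dz": 0.008, "turn": 0}
    - {"dx": 0, "dy": 0, "dz": 0.014, "turn": 0}
    - {"dx": 0, "dy": 0, "dz": 0.0175, "turn": 0}
    - {"dx": 0, "dy": 0, "dz": 0.0195, "turn": 0}
    - {"dx": 0, "dy": 0, "dz": 0.0215, "turn": 0}
    - {"dx": 0, "dy": 0, "dz": 0.0235, "turn": 0}
    - {"dx": 0, "dy": 0, "dz": 0.0255, "turn": 0}
    - {"dx": 0, "dy": 0, "dz": 0.0275, "turn": 0}
    - {"dx": 0, "dy": 0, "dz": 0.0295, "turn": 0}
    - {"dx": 0, "dy": 0, "dz": 0.031, "turn": 0}
    - {"dx": 0, "dy": 0, "dz": 0.032, "turn": 0}
    - {"dx": 0, "dy": 0, "dz": 0.032, "turn": 0}
    - {"dx": 0, "dy": 0, "dz": 0.032, "turn": 0}
    - {"dx": 0, "dy": 0, "dz": 0.032, "turn": 0}

```text
clock: 9.48
ee_pos: [0.5286, 0.0553, 0.2277]
ee_rot: [-180.0, 0.0, 153.6]
wrist_force: [-3.8, -1.1, 8.0]
opening: 0.002
grip_force: 4.1
```

servo_tool:
  targets:
    - {"dx": 0, "dy": 0, "dz": -0.005, "turn": 0}
    - {"dx": 0, "dy": 0, "dz": -0.04, "turn": 0}
    - {"dx": 0, "dy": 0, "dz": -0.08, "turn": 0}
    - {"dx": 0, "dy": 0, "dz": -0.12, "turn": 0}
    - {"dx": 0, "dy": 0, "dz": -0.16, "turn": 0}
    - {"dx": 0, "dy": 0, "dz": -0.2, "turn": 0}
    - {"dx": 0, "dy": 0, "dz": -0.2, "turn": 0}
    - {"dx": 0, "dy": 0, "dz": -0.2, "turn": 0}
    - {"dx": 0, "dy": 0, "dz": -0.2, "turn": 0}

```text
clock: 10.23
ee_pos: [0.5284, 0.0554, 0.3867]
ee_rot: [-180.0, -0.0, 153.6]
wrist_force: [0.3, -1.3, -0.8]
opening: 0.001
grip_force: 0.0
```

```bash
python3 -c "
from h import *
im=optics.snapshot('scene');s=monitor.sense()
print(s['clock'],s['ee_pos'],s['wrist_force'])
cv2.imwrite('pics/e.png',cv2.resize(im[130:280,180:380,::-1],None,fx=4,fy=4,interpolation=cv2.INTER_CUBIC))"
```

```text
10.2833 [0.52843803 0.05532845 0.38619819] [ 0.12165549  1.12088972 -0.27078968]
```

View pics/e.png

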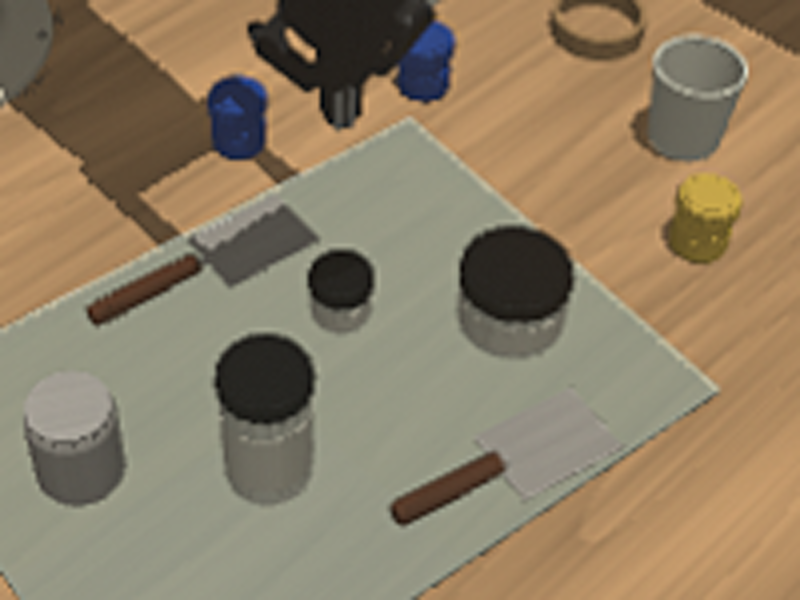

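All three lids sit lower than at the start: pot (341,278), tub (516,272) and tall jar (265,378). The jars are upright and in place, and the gripper is clear of everything.

```bash
python3 -c "
from cell import order
print(order.finish_job())"
```

```text
the job is handed in; nothing more can be done
None
```

I pressed the three lids down in order (tub, tall jar, small pot), each with about 8–10 N and to its closed height; the jars stayed in place, and the job is handed in, though no verdict came back.

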